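# Clamp an offcut in the cam jig

## Robot

A 6-joint arm with a two-finger parallel gripper is mounted at the origin on a cart in front of the work surface, level with it; the furniture and walls round the work are solid. World frame = base frame: x ahead of the robot, y to its left, z up, the work surface at z = 0. Lengths are in m, angles in rad, forces in N, time in s.
With the tool pointing down it reaches from about 0.35 to 0.975 m from the base axis. Payload 4.9 kg.
Tool frame: the origin (TCP) lies midway between the tips of the shut fingers; the grasp point (between the pads) lies 19 mm behind it; z points along the fingers, y is the line along which they close (so a half turn about z gives the same grasp; the last joint's range is limited). The gripper opens to 85 mm and grips with 20 to 120 N. Pads are 22 mm wide; open, the fingers measure 114 mm over their backs; the gripper's body (76 mm by 85 mm) begins 54 mm behind the grasp point. The pads swing forward as they close: fully open they stand 13 mm farther back than shut.
Start: joints at [-1.406, 0.053, 1.613, -0, 1.476, -0.119], TCP at [0.175, -0.6, 0.231] pointing down, gripper open.
Joint ranges: [-3.01, 3.01], [-1.01, 2.22], [0.06, 2.58], [-1.02, 4.17], [0.09, 2.62], [-3.14, 3.14]. Speed limits (rad/s): [2.57, 2.57, 3.14, 3.14, 3.14, 3.14].

## Interface

Orientations are given as a unit quaternion [w, x, y, z].
In Python, from plant import * gives the robot as it stands.
- The arm moves only by the tool jog_arm, never from a script. Its argument "targets" is a list of rows, each a list of 3 entries, a list of its own where there are three numbers: the shift along the tool's x, y, z in units of 25 mm (1.0 is 25 mm), then the turn, a rotation vector about the tool's x, y, z in units of 8 degrees (1.0 is 8 degrees), then the opening in per cent of the stroke, from 0 (shut) to 100 (fully open). A call has 1 to 8 rows; each row is the pose to reach, as a shift and turn from the pose commanded when the call began, along the tool's axes at that moment; what a row does not reach only later rows make up. A row lasts 1/8 s, in which the tool goes at most 62.5 mm and 10.7 degrees, less where a joint would pass 70% of its speed; a pose out of reach is approached as far as the arm can. A call with a gripper value outside its range is refused whole. The fingers move at their own pace and stop on an object; the grip force is fixed at half the most. Time passes only in rows, so rows that repeat a pose let the fingers close. It gives the time, the measured TCP pose, the force, the opening and the grip force at its end, in the units of the state.
- state(): the state, without advancing time (a new reading comes with each control period).
- grab_frame(name): name is "side" or "top"; returns (picture, depth): 420x560x3 uint8, red, green, blue; 420x560 float32, m along the optical axis (not along the pixel's ray), 0 where there is no reading.
- camera_params(name): a dict with "fovy" (degrees; the focal length in pixels is half the picture's height over the tangent of half this angle, whatever the lens; pixels are square), "cx", "cy" (the principal point, pixels), "rvec" (rotation vector, rad) and "tvec" (3), from world to camera coordinates, as OpenCV has them. Camera axes: x right, y down, z forward; pixel columns grow to the right and rows downward; lengths in m; the calibration is good to about 2 mm. A picture is of the moment at which its call begins. camera_params takes no time and is no camera call.
- job_done(): hands the job in; it is judged then, once.
The state is a dict: "time": time; "joint_pos": joint angles; "joint_vel": joint speeds; "joint_efforts": joint torques, N m; "tool_pos": TCP position; "tool_rot": TCP orientation; "contact_force": force on the tool from outside, world axes, zero at the start; "ft_torque": the same for the moment, N m; "gripper_width": opening from 0.0 (shut) to 1.0 (fully open); "grasp_force": force on a finger pad.
Only numpy, scipy, OpenCV 4.12 (cv2) and the standard library are available. Lean on these libraries where they do the work, as an engineer would, in place of code of your own. Each camera call takes 0.05 s, during which the arm holds its last target. There are 200 camera calls.

## Task

Lay the biggest of the loose offcuts flat in the clamping jig, its long side along the fence, between the fence and the open cam and centred on the cam's pivot. Then push the cam lever round by its upright knob until it comes up firmly against its stop pin, so that the cam clamps the offcut tight against the fence, and leave it clamped. Feel for the stop and do not force the lever beyond it; leave the other things on the bench where they are.

Things in the scene. Friction and masses are not known exactly. Their poses are not given: they have to be found in the camera images.
- piece: the work piece: the biggest loose offcut, a plain light wooden block 45 (its x) x 85 (its y) x 30 mm high, 45 to 90 g, lying flat on the bench. Origin: centre of its underside, z up. Grasp it across the 45 mm. Mind the tall wooden panel that stands on the bench behind the jig, from about 0.75 m ahead of the robot: carry the piece across on the robot's side of it.
- jig: the clamping jig, fixed to the bench: a ply base board 145 (x) x 170 (y) x 12 mm. Origin on the bench top, z up, x away from the fence. The straight wooden fence lies on the board along y, on the side away from the vice (the robot's left): clamping face at x = -41.8 mm, top 25 mm above the bench. Its x points to the robot's right, within 0.22 rad.
- seat (a point): point on the jig's board, 12 mm above the bench, under the centre of the piece when it is clamped against the fence; the jig's axes. The open cam leaves 9 to 12 mm of play across the piece, all towards +x: lay its centre 3 to 6 mm to the +x side of this point to clear fence and cam; the cam then pushes it home.
- cam_lever: one-piece dark steel cam and lever, 16 to 25 mm above the bench. Origin on its pivot, x along the arm to the knob. Starts open, arm 0 to 0.2 rad clockwise of the jig's +x; closes clockwise seen from above, towards jig -y. Takes about 3 N at the knob when free, up to 10 N squeezing the piece, then rises steeply at the stop. 12 to 20 N is firm, 30 N from the robot too much. Stays where left.
- knob (a point): middle of the upright cylindrical knob at the lever's end: 20 mm diameter, 40 mm high, from 25 to 65 mm above the bench, 95 mm from the pivot. Axes of the lever.
- small_offcut: bystander: a smaller wooden offcut 40x60x22 mm, loose on the bench. Origin: centre of its underside.
- offcut_5: bystander: a thin wooden offcut 38x75x19 mm, loose on the bench. Origin: centre of its underside.
- shim_pack: bystander: a pack of thin wooden shims in a band, 38x93x31 mm, loose on the bench. Origin: centre of its underside.
- end_block (a point): top edge, on the inner face, of the low wooden block at the fence's +y end (34 mm along x, 16 mm along y, top 25 mm above the bench); inner face at jig y = +54 mm. The jig's axes.
- pivot (a point): pivot axis of the cam lever, at jig x = +41, y = 0 mm, 16 mm above the bench; the jig's axes. Under the lever lies an adjustable steel stop arm with an upright 8 mm pin 65 mm from the pivot, top 26 mm above the bench. It is set differently each time and not measured: the lever meets the pin after turning 1.42 to 1.70 rad from the jig's +x, to be found by feel.
Things that resemble listed ones, but are neither listed nor needed, are in the scene too. Leave any yellow look-alike of the piece alone.

How it is judged:
On the way, in this order (a step that is already met when the one before it is completed fails the run):
1. the work piece lies flat in the jig between fence and cam, let go, with the lever still open (horizontal distance between piece and seat below 0.018 m and z of piece in the frame of seat below 0.003 m and angle between piece's own z axis and vertical below 0.05 rad and angle between the y axis of piece and the y axis of jig, either way round below 0.2 rad and contact force between the fingers and piece below 0.1 N and y of knob in the frame of jig above -0.06 m), for 0.2 s.
2. the lever is pressed firmly against its stop pin (at least 3 N), with the work piece clamped (contact force between cam_lever and jig above 3 N and contact force between cam_lever and piece above 4 N and horizontal distance between piece and seat below 0.018 m), for 0.1 s.
At the end, for the whole second after the job is handed in: Piece flat in the jig: centre within 18 mm of the seat point (2.5 mm across the fence), parallel to the fence within 0.06 rad, pressed by the cam with over 4 N, at rest; lever turned at least 1.34 rad, having been pressed on its stop with over 3 N (contact force between cam_lever and piece above 4 N and x of piece in the frame of seat below 0.0025 m and horizontal distance between piece and seat below 0.018 m and z of piece in the frame of seat below 0.003 m and angle between piece's own z axis and vertical below 0.05 rad and angle between the y axis of piece and the y axis of jig, either way round below 0.06 rad and x of knob in the frame of jig below 0.062 m and linear speed of piece below 0.01 m/s); the robot touches nothing.
It fails at once if the lever is forced: more than 30 N between robot and lever (contact force between any of the arm, the fingers and cam_lever above 30 N).
It fails at once if a bystander is moved by more than 20 mm (distance of any of small_offcut, offcut_5, shim_pack from where it was at the start of the episode above 0.02 m).
It also fails if it takes over 69 s, if anything falls off the work surface, if the arm or the gripper's body presses on something with over 40 N, if the wrist force passes 120 N, or if a joint passes its speed limit or range.

## Working session

There is one attempt and no reset: what is moved stays moved. The work goes in short steps, Python scripts to look and compute and a tool call to move; the robot and the scene stay as the last step left them, time stands still between calls to the robot, and variables do not carry over. Pictures are saved under pics/ and viewed, at most 10 in all, crops included, and the job is handed in when it is done.

Besides the shell and the picture viewer there is one more tool, called after "Call:" by a JSON object that holds its "api" and its "payload". jog_arm: Moves the arm, as the interface text tells. Its arguments: {"type":"object","properties":{"targets":{"type":"array"}},"required":["targets"]}

```bash
mkdir -p pics; ls
python3 - <<'E'
from plant import *
import cv2,numpy as np
for n in("top","side"):
    p,d=grab_frame(n); cv2.imwrite(f"pics/{n}0.png",p[...,::-1]); np.savez(f"{n}0.npz",p=p,d=d)
    c=camera_params(n); print(n,c); R=cv2.Rodrigues(np.array(c["rvec"]))[0]; print(-R.T@np.array(c["tvec"]))
print(state())
E
```

```text
pics
top {'fovy': 52.21740919666759, 'cx': 277.0148830280965, 'cy': 206.38014865993247, 'rvec': array([ 2.21228838, -2.16461499,  0.06270086]), 'tvec': array([-0.1447602 ,  0.52040553,  0.94593332])}
[ 0.46480531 -0.13765535  0.9754867 ]
side {'fovy': 44.59883937388133, 'cx': 279.97360008432605, 'cy': 200.03177117859425, 'rvec': array([ 0.78906278, -2.3876271 ,  1.3362419 ]), 'tvec': array([0.36498685, 0.28173518, 0.97058753])}
[-0.09851723  0.76704148  0.74603752]
{'time': 0.1, 'joint_pos': array([-1.40599794e+00,  5.33303274e-02,  1.61415762e+00, -4.38765014e-07,
        1.47600790e+00, -1.19030094e-01]), 'joint_vel': array([ 0.00083315, -0.0013742 , -0.00253956,  0.00031438, -0.00013855,
       -0.00052017]), 'joint_efforts': array([-1.17178733e-03, -3.94909501e+01, -3.71364856e+01, -2.41712805e-04,
        3.93787224e-03, -1.85914899e-05]), 'tool_pos': array([ 0.17490928, -0.59943654,  0.23016092]), 'tool_rot': array([-9.51342362e-04,  9.89946612e-01,  1.41438325e-01, -2.19928927e-05]), 'contact_force': array([0.67354975, 0.48006955, 0.29477014]), 'ft_torque': array([-0.02430724,  0.00656146, -0.0269204 ]), 'grasp_force': 0.0, 'gripper_width': 0.9958478718742436}
```

View pics/top0.png

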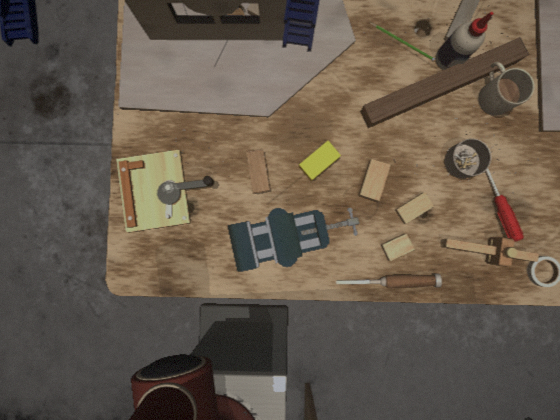

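View pics/side0.png

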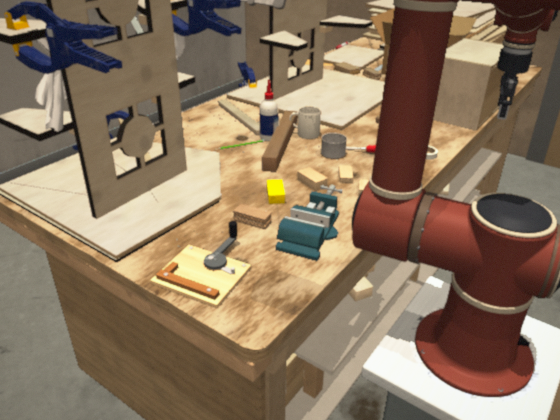

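Top view: jig at about (153,190), knob at (208,181), pivot near (169,192). The largest light block is at (376,180), with small offcuts at (415,208) and (398,248), shims at (258,171) and the yellow look-alike at (320,160). The side view agrees.

```bash
cat > h.py <<'E'
from plant import *
import cv2,numpy as np
def cam(n):
    c=camera_params(n); R=cv2.Rodrigues(np.array(c["rvec"]))[0]; t=np.array(c["tvec"])
    f=210/np.tan(np.radians(c["fovy"])/2); return R,t,f,c["cx"],c["cy"]
def plane(n,uv,z):
    R,t,f,cx,cy=cam(n); uv=np.atleast_2d(np.array(uv,float))
    d=np.c_[(uv[:,0]-cx)/f,(uv[:,1]-cy)/f,np.ones(len(uv))]@R; o=-R.T@t
    return o+d*((z-o[2])/d[:,2])[:,None]
def cloud(n,d):
    R,t,f,cx,cy=cam(n); v,u=np.mgrid[:420,:560]
    return (np.stack([(u-cx)/f*d,(v-cy)/f*d,d],-1)-t)@R
def rect(n,mask,z):
    cs=cv2.findContours(mask.astype(np.uint8),cv2.RETR_EXTERNAL,cv2.CHAIN_APPROX_NONE)[0]
    c=max(cs,key=cv2.contourArea); w=plane(n,c[:,0],z)[:,:2]
    return cv2.minAreaRect((w*1000).astype(np.float32)), cv2.boundingRect(c)
E
python3 - <<'E'
from h import *
q=np.load("top0.npz");p,d=q["p"],q["d"];P=cloud("top",d);Z=P[...,2]
print("bench z",np.median(Z[130:150,150:230]))
m=((Z>.012)&(Z<.08)&(d>0)).astype(np.uint8); m[:140]=0
n,l,s,c=cv2.connectedComponentsWithStats(m)
for i in range(1,n):
    if s[i,4]>150:
        z=np.percentile(Z[l==i],80)
        print(np.round(c[i]),s[i],"z80",z.round(4),[np.round(a,1) for a in rect("top",l==i,z)[0]],np.median(p[l==i],0))
cv2.imwrite("pics/jig.png",cv2.resize(p[140:240,105:225,::-1],None,fx=6,fy=6,interpolation=cv2.INTER_CUBIC)[:600,:720])
for u,v in [(208,181),(169,192),(190,184),(127,195),(134,165),(150,200),(168,211)]: print(u,v,P[v,u].round(4),p[v,u])
E
```

```text
bench z -0.000702394614538467
[320. 160.] [299 141  42  40 798] z80 0.0315 [array([ 627.3, -226.2]), array([45.6, 87.3]), np.float64(41.1)] [172. 175.  74.]
[469. 158.] [446 140  46  38 999] z80 0.0492 [array([ 635. , -548.1]), array([81.3, 98.3]), np.float64(1.2)] [61. 54. 47.]
[258. 171.] [247 149  23  45 711] z80 0.0325 [array([600.2, -89.5]), array([94.4, 37.9]), np.float64(10.0)] [142. 114.  87.]
[156. 191.] [ 118  150   97   82 2620] z80 0.0253 [array([558.6, 111.1]), array([166.9, 208.5]), np.float64(9.6)] [140. 100.  82.]
[375. 180.] [359 159  32  43 835] z80 0.0316 [array([ 586.3, -348.5]), array([47.5, 87.2]), np.float64(73.2)] [169. 143. 108.]
[496. 235.] [ 444  179   81   88 1741] z80 0.0521 [array([ 475.7, -599.2]), array([143.4, 179.7]), np.float64(52.3)] [134.  58.  48.]
[415. 208.] [397 192  37  32 592] z80 0.021 [array([ 527.2, -441.1]), array([38.5, 76.8]), np.float64(33.0)] [169. 151. 115.]
[282. 237.] [ 228  208  132   64 4445] z80 0.0672 [array([ 463.1, -173.5]), array([103.5, 274.2]), np.float64(14.7)] [53. 64. 66.]
[398. 247.] [382 234  33  27 521] z80 0.024 [array([ 439.2, -402.5]), array([41. , 62.2]), np.float64(26.0)] [170. 155. 120.]
[539. 266.] [515 250  45  37 577] z80 0.0409 [array([ 399.4, -698.5]), array([104.1,  65.9]), np.float64(74.0)] [159. 136. 108.]
[409. 281.] [369 274  73  14 790] z80 0.0332 [array([ 366.7, -415.8]), array([ 28.1, 156.8]), np.float64(1.3)] [108.  82.  61.]
[229. 412.] [218 400  31  20 326] z80 0.0198 [array([ 79.2, -47.5]), array([40.2, 65.3]), np.float64(1.3)] [52.5 32.  28. ]
208 181 [0.5717 0.0152 0.0641] [59 54 47]
169 192 [0.5498 0.1082 0.0241] [109 107  99]
190 184 [0.5686 0.0616 0.0257] [90 91 81]
127 195 [0.5409 0.2007 0.0269] [143  97  62]
134 165 [0.6091 0.1896 0.022 ] [133  89  56]
150 200 [0.5319 0.1537 0.0115] [170 173 127]
168 211 [0.5078 0.1113 0.0144] [174 177 165]
```

View pics/jig.png

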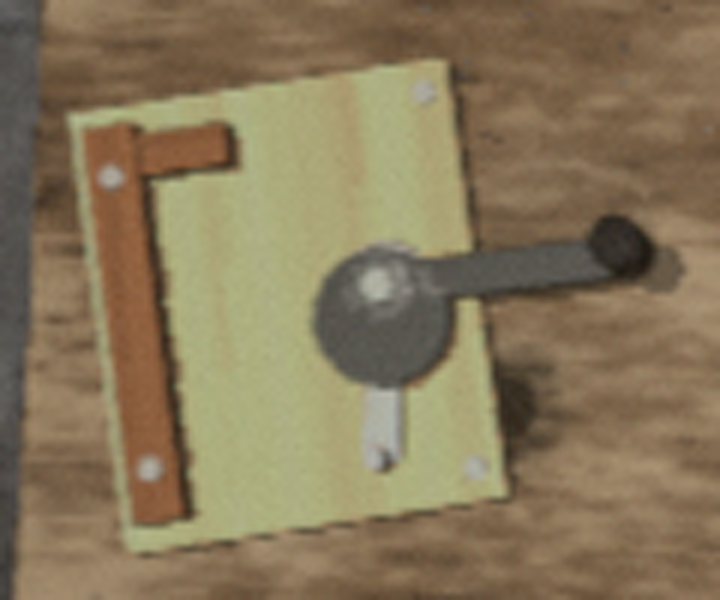

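Close-up of the jig (6x crop from (105,140)): board corners (68,115), (448,62), (508,495), (130,552); pivot screw (378,285); knob top (617,243); stop pin (380,460); end block at the far end of the fence.

```bash
cat >> h.py <<'E'
from scipy.spatial.transform import Rotation as Ro
def go(xyz,yaw=None):
    """shift and turn (units) from the measured pose; yaw=direction of tool x in world, tool down, mod pi"""
    s=state(); R=Ro.from_quat(s["tool_rot"],scalar_first=True)
    sh=R.inv().apply(np.array(xyz)-s["tool_pos"])/.025
    r=np.zeros(3)
    if yaw is not None:
        X=R.as_matrix()[:,0]; y0=np.arctan2(X[1],X[0]); dy=(yaw-y0+np.pi/2)%np.pi-np.pi/2
        T=Ro.from_matrix(np.array([[np.cos(y0+dy),np.sin(y0+dy),0],[np.sin(y0+dy),-np.cos(y0+dy),0],[0,0,-1]]).astype(float))
        r=(R.inv()*T).as_rotvec(degrees=True)/8
    print("shift",sh.round(2),"turn",r.round(2),"j6",s["joint_pos"][5].round(2))
E
python3 - <<'E'
from h import *
o=np.array([105,140]);C=lambda a:(np.array(a,float)+.5)/6-.5+o
B=plane("top",C([(68,115),(448,62),(508,495),(130,552)]),.012)[:,:2]
print(B.round(4),[np.linalg.norm(B[i]-B[i-1]).round(4) for i in range(4)])
c=B.mean(0); x=(B[1]+B[2]-B[0]-B[3]);y=(B[0]+B[1]-B[2]-B[3])
a=np.arctan2(x[1],x[0]);b=np.arctan2(y[1],y[0])-np.pi/2; th=(2*a+b)/3; th=(a+b)/2
print("jig",c,a,b,th)
X=np.array([np.cos(th),np.sin(th)]);Y=np.array([-X[1],X[0]])
pv=plane("top",C([(378,285)]),.027)[0,:2]; kn=plane("top",C([(617,243)]),.065)[0,:2]
J=lambda w:((w-c)@X,(w-c)@Y)
print("pivot",pv,J(pv),"knob",kn,J(kn),np.linalg.norm(kn-pv))
f=plane("top",C([(135,125),(187,517)]),.025)[:,:2]; print("fence face",[J(w) for w in f])
pvj=c+.041*X; print("pivot from board",pvj, "lay",c-.0148*X)
q=np.load("top0.npz");p,d=q["p"],q["d"];Z=cloud("top",d)[...,2]
m=(Z>.02)&(Z<.04)&(d>0);M=np.zeros_like(m);M[150:210,350:393]=m[150:210,350:393]
r=rect("top",M,.03)[0];bx=cv2.boxPoints(r)/1000
e=[bx[1]-bx[0],bx[2]-bx[1]];e=max(e,key=np.linalg.norm);ly=np.arctan2(e[1],e[0]);print("piece",r,"long dir",ly)
# tool y across short side -> tool x along long side
go([r[0][0]/1000,r[0][1]/1000,.12],ly)
print("later place yaw", np.arctan2(Y[1],Y[0]))
E
```

```text
[[0.6241 0.2347]
 [0.6474 0.0916]
 [0.484  0.0632]
 [0.4596 0.2041]] [np.float64(0.1673), np.float64(0.145), np.float64(0.1658), np.float64(0.143)]
jig [0.55375602 0.1484008 ] -1.4043301327007245 -1.392679317587836 -1.3985047251442801
pivot [0.56047792 0.11099055] (np.float64(0.03800877357067927), np.float64(0.00020874571174881617)) knob [0.57350738 0.01638337] (np.float64(0.13344901775772025), np.float64(-0.0031742048874504824)) 0.09550018096966431
fence face [(np.float64(-0.04415038169198816), np.float64(0.07358806517828766)), (np.float64(-0.04393397851640861), np.float64(-0.07429635592184065))]
pivot from board [0.56078508 0.10800782] lay [0.5512187  0.16298167]
piece ((586.6174926757812, -349.7744445800781), (46.64701843261719, 86.30962371826172), 72.54878234863281) long dir -0.30458146
shift [18.6  -4.97  4.42] turn [-0.01  0.    4.21] j6 -0.12
later place yaw 0.17229160165061647
```

Call:
{"api": "jog_arm", "payload": {"targets": [[[2.4, -0.6, 0], [0, 0, 0.6], 100], [[4.8, -1.2, 0], [0, 0, 1.2], 100], [[7.2, -1.9, 0], [0, 0, 1.8], 100], [[9.6, -2.5, 0], [0, 0, 2.4], 100], [[12, -3.2, 0], [0, 0, 3.0], 100], [[14.4, -3.8, 0.5], [0, 0, 3.6], 100], [[16.6, -4.4, 2], [0, 0, 4.2], 100], [[18.6, -5, 3.6], [0, 0, 4.2], 100]]}}

```text
time: 1.1
tool_pos: [0.5818, -0.3528, 0.1464]
tool_rot: [0.0, 0.989, -0.151, 0.001]
contact_force: [0.2, -0.5, 0.1]
gripper_width: 1.003
grasp_force: 0.0
```

Run:
```python
from h import *
p,d=grab_frame("side"); P=cloud("side",d); cv2.imwrite("pics/s1.png",cv2.resize(p[110:260,250:450,::-1],None,fx=4,fy=4))
s=state();print(s["tool_pos"],s["joint_pos"].round(3))
go([.5866,-.3495,.015],-.305)
```

```text
[ 0.58283599 -0.34674094  0.13871188] [-0.648  0.248  1.554  0.004  1.348  1.22 ]
shift [0.21 0.09 4.95] turn [-0.05  0.05  0.05] j6 1.22
```

View pics/s1.png

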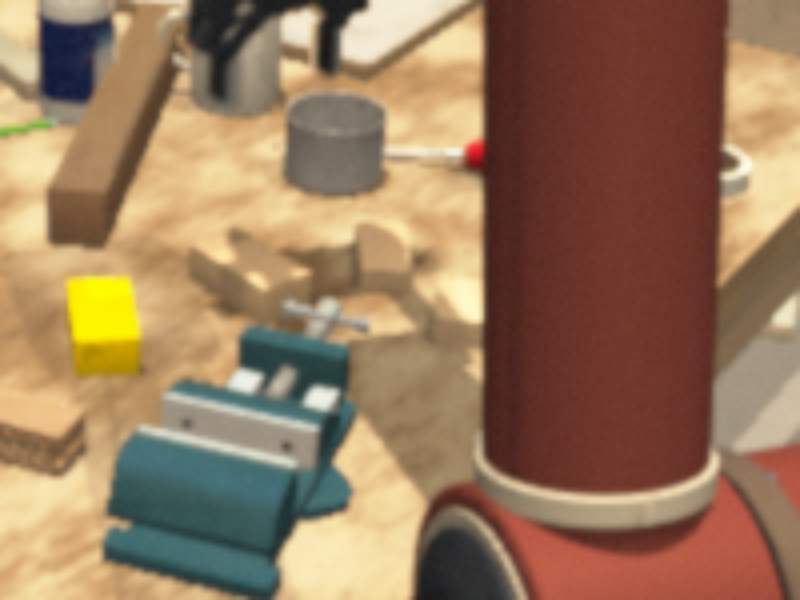

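The side view shows the open gripper above the piece at about (250,270) in the crop, with offcut_5 close to its right; I narrow the opening a little before going down.

Call:
{"api": "jog_arm", "payload": {"targets": [[[0.2, 0.1, 0.5], [0, 0, 0], 75], [[0.2, 0.1, 1.5], [0, 0, 0], 75], [[0.2, 0.1, 2.5], [0, 0, 0], 75], [[0.2, 0.1, 3.2], [0, 0, 0], 75], [[0.2, 0.1, 3.2], [0, 0, 0], 75]]}}

```text
time: 1.78
tool_pos: [0.5827, -0.3579, 0.0655]
tool_rot: [-0.001, 0.988, -0.151, -0.001]
contact_force: [-0.9, 0.2, 0.0]
gripper_width: 0.753
grasp_force: 0.0
```

Run:
```python
from h import *
s=state();print(s["tool_pos"],s["gripper_width"])
go([.5866,-.3495,.015],-.305)
p,d=grab_frame("top"); cv2.imwrite("pics/t1.png",cv2.resize(p[140:240,310:440,::-1],None,fx=6,fy=6))
```

```text
[ 0.58266952 -0.35792533  0.06546186] 0.7527968369207301
shift [ 0.05 -0.37  2.02] turn [-0.01  0.02  0.01] j6 1.22
```

View pics/t1.png

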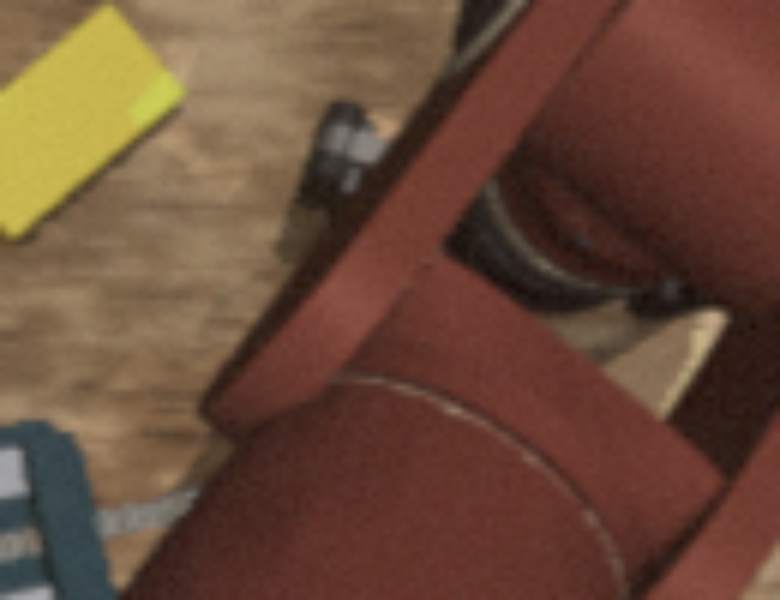

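The top view is blocked by the arm, so I rely on the calibrated estimate, correcting sideways and then lowering.

Call:
{"api": "jog_arm", "payload": {"targets": [[[0.05, -0.37, 0], [0, 0, 0], 75], [[0.05, -0.37, 0.7], [0, 0, 0], 75], [[0.05, -0.37, 1.4], [0, 0, 0], 75], [[0.05, -0.37, 2.0], [0, 0, 0], 75], [[0.05, -0.37, 2.0], [0, 0, 0], 75], [[0.05, -0.37, 2.0], [0, 0, 0], 75]]}}

```text
time: 2.58
tool_pos: [0.5881, -0.3495, 0.0171]
tool_rot: [0.0, 0.989, -0.151, 0.0]
contact_force: [1.1, -1.3, -1.1]
gripper_width: 0.75
grasp_force: 0.0
```

Call:
{"api": "jog_arm", "payload": {"targets": [[[0, 0, 0], [0, 0, 0], 30], [[0, 0, 0], [0, 0, 0], 30], [[0, 0, 0], [0, 0, 0], 30], [[0, 0, 0], [0, 0, 0], 30], [[0, 0, 0], [0, 0, 0], 30], [[0, 0, 0], [0, 0, 0], 30]]}}

```text
time: 3.32
tool_pos: [0.5889, -0.35, 0.0185]
tool_rot: [0.001, 0.989, -0.151, 0.001]
contact_force: [-0.0, 0.2, 5.4]
gripper_width: 0.507
grasp_force: 63.0
```

Gripped. Lift and look at the transfer.

Call:
{"api": "jog_arm", "payload": {"targets": [[[0, 0, -1], [0, 0, 0], 30], [[0, 0, -2.5], [0, 0, 0], 30], [[0, 0, -4.5], [0, 0, 0], 30], [[0, 0, -6.5], [0, 0, 0], 30], [[0, 0, -6.5], [0, 0, 0], 30]]}}

```text
time: 3.95
tool_pos: [0.5903, -0.351, 0.1856]
tool_rot: [0.002, 0.989, -0.151, 0.004]
contact_force: [-0.5, 0.2, -1.3]
gripper_width: 0.504
grasp_force: 62.3
```

Run:
```python
from h import *
s=state();print(s["tool_pos"],s["joint_pos"].round(2),s["gripper_width"])
go([.551,.165,.18],.172)
```

```text
[ 0.59025749 -0.35097396  0.18564555] [-0.64  0.22  1.51 -0.    1.41  1.23] 0.5038458390712204
shift [ -7.65 -19.23   0.09] turn [ 0.04 -0.06 -3.4 ] j6 1.23
```

Call:
{"api": "jog_arm", "payload": {"targets": [[[-0.6, -1.5, 0], [0, 0, -0.3], 30], [[-1.4, -3.6, 0], [0, 0, -0.7], 30], [[-2.3, -5.8, 0], [0, 0, -1.1], 30], [[-3.2, -8.0, 0], [0, 0, -1.5], 30], [[-4.1, -10.2, 0], [0, 0, -1.9], 30], [[-5.0, -12.4, 0], [0, 0, -2.3], 30], [[-5.9, -14.6, 0], [0, 0, -2.7], 30], [[-6.7, -16.8, 0], [0, 0, -3.1], 30]]}}

```text
time: 4.95
tool_pos: [0.5516, 0.1033, 0.1775]
tool_rot: [0.0, 0.998, 0.066, -0.002]
contact_force: [0.5, -0.0, -1.0]
gripper_width: 0.503
grasp_force: 62.3
```

Call:
{"api": "jog_arm", "payload": {"targets": [[[-0.6, -1.6, 0], [0, 0, -0.3], 30], [[-0.8, -2.2, 0], [0, 0, -0.3], 30], [[-0.8, -2.2, 2], [0, 0, -0.3], 30], [[-0.8, -2.2, 3], [0, 0, -0.3], 30], [[-0.8, -2.2, 3], [0, 0, -0.3], 30], [[-0.8, -2.2, 3], [0, 0, -0.3], 30]]}}

```text
time: 5.7
tool_pos: [0.527, 0.153, 0.1053]
tool_rot: [0.0, 0.996, 0.085, 0.001]
contact_force: [0.1, 1.3, 0.6]
gripper_width: 0.508
grasp_force: 62.3
```

Run:
```python
from h import *
s=state();print(s["tool_pos"],s["joint_pos"].round(2),s["gripper_width"])
go([.551,.165,.09],.172)
p,d=grab_frame("side"); cv2.imwrite("pics/s2.png",cv2.resize(p[190:310,130:290,::-1],None,fx=5,fy=5));np.savez("s2.npz",p=p,d=d)
p,d=grab_frame("top"); cv2.imwrite("pics/t2.png",p[...,::-1])
```

```text
[0.52698539 0.15299285 0.10529525] [ 0.15 -0.02  1.9  -0.    1.26  1.55] 0.508075836316353
shift [ 1.03 -0.31  0.61] turn [ 0.   -0.01 -0.01] j6 1.55
```

View pics/s2.png

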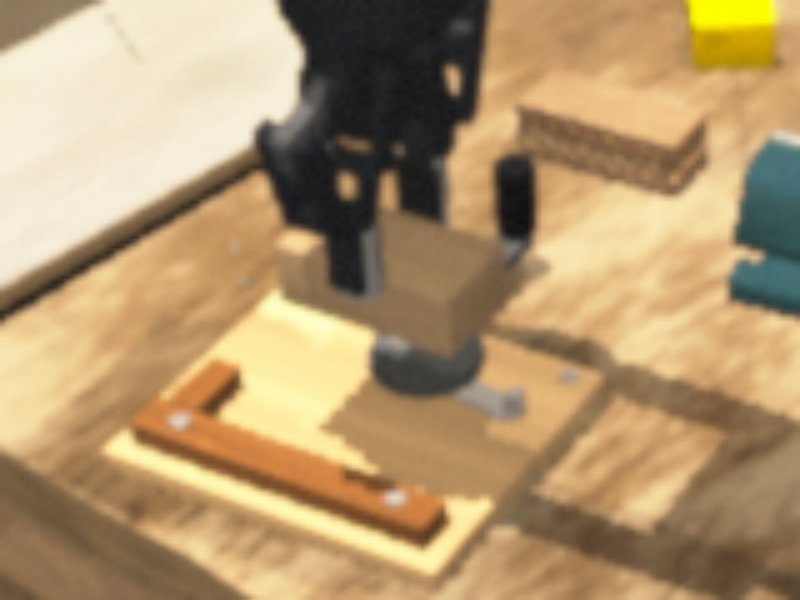

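The side view shows the piece held level, finger near the middle of its long face, fingertip about 18 mm above its underside; the fence top runs from (140,410) to (440,520) in the crop. Move over the seat, piece bottom about 8 mm above the fence top.

Call:
{"api": "jog_arm", "payload": {"targets": [[[0.5, -0.15, 0], [0, 0, 0], 30], [[1.0, -0.3, 0.5], [0, 0, 0], 30], [[1.0, -0.3, 1.2], [0, 0, 0], 30], [[1.0, -0.3, 1.9], [0, 0, 0], 30], [[1.0, -0.3, 1.9], [0, 0, 0], 30], [[1.0, -0.3, 1.9], [0, 0, 0], 30], [[1.0, -0.3, 1.9], [0, 0, 0], 30]]}}

```text
time: 6.68
tool_pos: [0.5502, 0.1652, 0.0579]
tool_rot: [-0.0, 0.996, 0.086, 0.001]
contact_force: [-0.3, -0.2, -1.2]
gripper_width: 0.507
grasp_force: 62.3
```

Run:
```python
from h import *
s=state();print(s["tool_pos"],s["gripper_width"])
go([.551,.165,.031],.172)
p,d=grab_frame("side"); cv2.imwrite("pics/s3.png",cv2.resize(p[220:310,140:260,::-1],None,fx=6.6,fy=6.6,interpolation=cv2.INTER_CUBIC));np.savez("s3.npz",p=p,d=d)
```

```text
[0.5502175  0.16518395 0.05794404] 0.5067609808729143
shift [0.03 0.01 1.08] turn [ 0.   -0.01  0.  ] j6 1.56
```

View pics/s3.png

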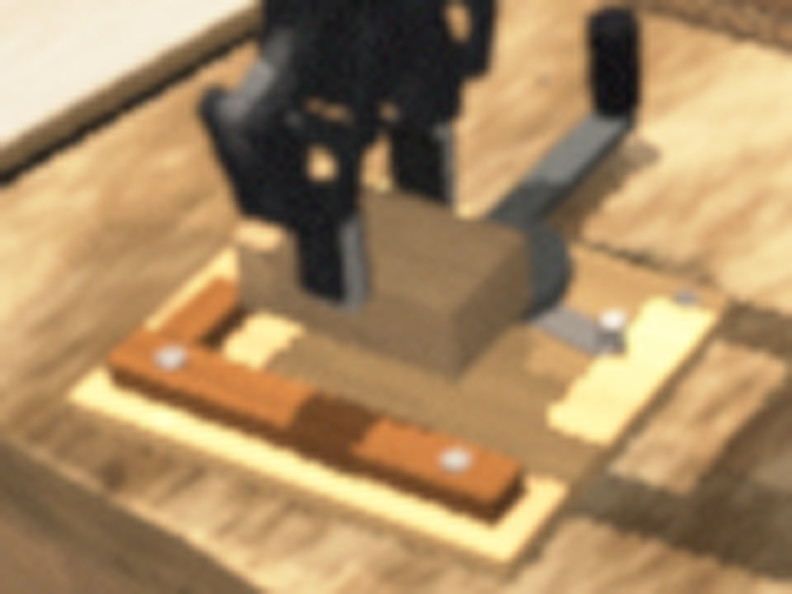

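Crop origin (140,220), 6.6x. Piece lower near corner is at (456,375), its other lower corner hidden near (240,300); the fence's inner top corner at the robot end is at (522,462).

Run:
```python
from h import *
C=lambda a:(np.array(a,float)+.5)/6.6-.5+[140,220]
th=-1.3985;X=np.array([np.cos(th),np.sin(th)]);Y=np.array([-X[1],X[0]]);c=np.array([.55376,.1484])
J=lambda w:np.c_[(w[:,:2]-c)@X,(w[:,:2]-c)@Y].round(4)
b=.0579-.0185
print("piece low corner (robot end), lower far",J(plane("side",C([(456,375),(240,303)]),b)))
print("piece top corners near fence / cam side",J(plane("side",C([(456,310),(527,238)]),b+.03)))
print("fence inner top end, end-block join",J(plane("side",C([(522,462),(205,343)]),.025)))
print("board corners",J(plane("side",C([(510,558),(722,300)]),.012)))
print("screws",J(plane("side",C([(171,356),(455,460)]),.026)))
print("tcp",J(np.array([[.5502,.1652]])))
```

```text
piece low corner (robot end), lower far [[-0.0376 -0.0394]
 [-0.0393  0.0434]]
piece top corners near fence / cam side [[-0.0403 -0.0434]
 [ 0.0009 -0.0437]]
fence inner top end, end-block join [[-0.0496 -0.0709]
 [-0.0477  0.053 ]]
board corners [[-0.0767 -0.0827]
 [ 0.0634 -0.0794]]
screws [[-0.059   0.0581]
 [-0.0593 -0.0522]]
tcp [[-0.0172 -0.0006]]
```

Run:
```python
from h import *
th=-1.3985;X=np.array([np.cos(th),np.sin(th)]);Y=np.array([-X[1],X[0]]);c=np.array([.55376,.1484])
J=lambda w:np.c_[(w[:,:2]-c)@X,(w[:,:2]-c)@Y]
for n,f in(("top","top0.npz"),("side","s3.npz")):
    q=np.load(f);p,d=q["p"].astype(int),q["d"];Pc=cloud(n,d);j=J(Pc.reshape(-1,3)).reshape(420,560,2);Z=Pc[...,2]
    near=(abs(j[...,0])<.09)&(abs(j[...,1])<.1)&(d>0)
    fe=near&(p[...,0]-p[...,2]>40)&(p[...,1]<.78*p[...,0])&(j[...,0]<-.03)&(j[...,1]<.045)
    k=fe&(Z>.02); print(n,"fence mask",fe.sum(),"depth pts x 5/95%",np.percentile(j[k][:,0],[3,50,97]).round(4),"z",np.median(Z[k]).round(4))
    v,u=np.nonzero(fe); w=J(plane(n,np.c_[u,v],.025)); s=abs(w[:,1])<.04
    print(" ray x 2..98%",np.percentile(w[s,0],[1,50,99]).round(4))
    if n=="side":
        k=near&(Z>.055)&(Z<.08)&(p[...,0]>80)&(p[...,0]-p[...,2]>20)
        if k.sum()>20: print(" piece top",k.sum(),np.percentile(j[k],[3,50,97],axis=0).round(4),"z",np.median(Z[k]).round(4))
        k=near&(Z>.042)&(Z<.062)&(j[...,0]<-.02)&(p[...,0]-p[...,2]>20)
        print(" piece fence-side face",k.sum(),np.percentile(j[k],[5,50,95],axis=0).round(4))
    else:
        st=near&(Z>.02)&(Z<.03)&(j[...,0]>0)&(j[...,0]<.08); v,u=np.nonzero(st); print(" cam disc x,y min",J(plane(n,np.c_[u,v],.025)).min(0).round(4))
```

```text
top fence mask 439 depth pts x 5/95% [-0.0631 -0.054  -0.0454] z 0.0243
 ray x 2..98% [-0.0634 -0.054  -0.0446]
 cam disc x,y min [ 0.0134 -0.068 ]
side fence mask 3102 depth pts x 5/95% [-0.0779 -0.075  -0.0385] z 0.3518
 ray x 2..98% [-0.104  -0.0643 -0.0435]
 piece top 527 [[-0.0451 -0.0422]
 [-0.0251 -0.0166]
 [ 0.003   0.0382]] z 0.0675
 piece fence-side face 259 [[-0.0445 -0.0421]
 [-0.0415 -0.0122]
 [-0.0245  0.038 ]]
```

Both cameras now agree: the fence face is at -44.5 mm and the cam edge at +12 in my board frame, with the piece midway between. Lowering.

Call:
{"api": "jog_arm", "payload": {"targets": [[[0, 0, 0.4], [0, 0, 0], 30], [[0, 0, 0.8], [0, 0, 0], 30], [[0, 0, 1.0], [0, 0, 0], 30], [[0, 0, 1.0], [0, 0, 0], 30], [[0, 0, 1.0], [0, 0, 0], 30]]}}

```text
time: 7.35
tool_pos: [0.5497, 0.1651, 0.032]
tool_rot: [0.0, 0.996, 0.086, -0.0]
contact_force: [-0.5, 0.6, -1.5]
gripper_width: 0.507
grasp_force: 62.3
```

Call:
{"api": "jog_arm", "payload": {"targets": [[[0, 0, 0.06], [0, 0, 0], 30], [[0, 0, 0.06], [0, 0, 0], 30], [[0, 0, 0.06], [0, 0, 0], 30]]}}

```text
time: 7.72
tool_pos: [0.5496, 0.1651, 0.0306]
tool_rot: [-0.0, 0.996, 0.086, -0.0]
contact_force: [-0.1, 1.2, -1.8]
gripper_width: 0.508
grasp_force: 62.3
```

Call:
{"api": "jog_arm", "payload": {"targets": [[[0, 0, 0.04], [0, 0, 0], 30], [[0, 0, 0.04], [0, 0, 0], 30], [[0, 0, 0.04], [0, 0, 0], 30]]}}

```text
time: 8.1
tool_pos: [0.5497, 0.1651, 0.0305]
tool_rot: [0.0, 0.996, 0.086, -0.0]
contact_force: [-2.0, -0.5, 5.5]
gripper_width: 0.504
grasp_force: 63.0
```

Touched down. Open and rise.

Call:
{"api": "jog_arm", "payload": {"targets": [[[0, 0, 0], [0, 0, 0], 75], [[0, 0, 0], [0, 0, 0], 75], [[0, 0, 0], [0, 0, 0], 75], [[0, 0, -0.5], [0, 0, 0], 75], [[0, 0, -1.5], [0, 0, 0], 75], [[0, 0, -3], [0, 0, 0], 75], [[0, 0, -5], [0, 0, 0], 50], [[0, 0, -6], [0, 0, 0], 0]]}}

```text
time: 9.1
tool_pos: [0.5512, 0.1654, 0.1843]
tool_rot: [-0.0, 0.996, 0.086, 0.003]
contact_force: [-0.1, -0.3, -0.0]
gripper_width: 0.332
grasp_force: 0.0
```

Run:
```python
from h import *
s=state();print(s["tool_pos"],s["gripper_width"],s["contact_force"])
p,d=grab_frame("side"); cv2.imwrite("pics/s4.png",cv2.resize(p[200:310,140:280,::-1],None,fx=5,fy=5,interpolation=cv2.INTER_CUBIC));np.savez("s4.npz",p=p,d=d)
```

```text
[0.55122771 0.16539681 0.18432831] 0.33187610586085114 [-0.10784111 -0.25752137 -0.02987776]
```

View pics/s4.png

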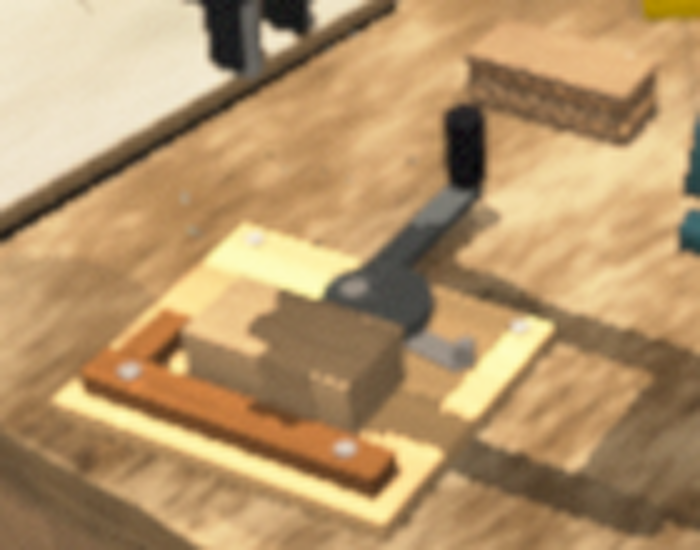

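The side view shows the piece lying flat inside the jig between fence and cam (piece corners about (185,335) to (400,345)), lever still open, knob at (463,145). Next I shut the fingers and turn the tool half a turn for a safe wrist range, moving to the far side of the knob.

Call:
{"api": "jog_arm", "payload": {"targets": [[[0.2, 0.9, 0], [0, 0, -1.2], 0], [[0.4, 1.8, 0], [0, 0, -2.4], 0], [[0.6, 2.7, 0], [0, 0, -3.6], 0], [[0.8, 3.6, 0], [0, 0, -4.8], 0], [[1.0, 4.5, 0], [0, 0, -6.0], 0], [[1.1, 5.2, 0], [0, 0, -7.2], 0], [[1.2, 5.7, 0], [0, 0, -8.4], 0], [[1.3, 6.0, 0], [0, 0, -9.6], 0]]}}

```text
time: 10.15
tool_pos: [0.6073, 0.0222, 0.1792]
tool_rot: [-0.0, 0.726, 0.688, -0.0]
contact_force: [-0.4, -0.7, -0.0]
gripper_width: -0.0
grasp_force: 0.0
```

Call:
{"api": "jog_arm", "payload": {"targets": [[[0, 0, 0], [0, 0, -1.2], 0], [[0, 0, 0], [0, 0, -2.4], 0], [[0, 0, 0], [0, 0, -3.6], 0], [[0, 0, 0], [0, 0, -4.8], 0], [[0, 0, 0], [0, 0, -6.0], 0], [[0, 0, 0], [0, 0, -7.2], 0], [[0, 0, 0], [0, 0, -8.4], 0], [[0, 0, 0], [0, 0, -9.6], 0]]}}

```text
time: 11.15
tool_pos: [0.6071, 0.0229, 0.1792]
tool_rot: [-0.0, 0.141, 0.99, 0.0]
contact_force: [0.0, 0.8, -0.4]
gripper_width: 0.005
grasp_force: 0.0
```

Call:
{"api": "jog_arm", "payload": {"targets": [[[0, 0, 0], [0, 0, -1.1], 0], [[0, 0, 0], [0, 0, -2.2], 0], [[0, 0, 0], [0, 0, -3.3], 0], [[0, 0, 0], [0, 0, -3.3], 0], [[0, 0, 0], [0, 0, -3.3], 0]]}}

```text
time: 11.78
tool_pos: [0.6072, 0.0229, 0.1794]
tool_rot: [-0.0, -0.085, 0.996, 0.0]
contact_force: [-0.1, 0.2, 0.3]
gripper_width: -0.001
grasp_force: 0.0
```

Run:
```python
from h import *
s=state();print(s["tool_pos"],s["joint_pos"].round(2),s["gripper_width"],s["contact_force"].round(2))
go([.609,.0226,.038],.172)
p,d=grab_frame("top");q=grab_frame("side")[0]
cv2.imwrite("pics/t5.png",np.vstack([cv2.resize(p[140:240,110:250,::-1],None,fx=4,fy=4)[:300],cv2.resize(q[190:310,140:280,::-1],None,fx=4,fy=4)[:300]])[:600,:560])
```

```text
[0.60720527 0.02291424 0.17938441] [-0.08  0.05  1.7   0.    1.39 -1.83] -0.0008512753640135628 [-0.15  0.22  0.28]
shift [-0.07 -0.03  5.66] turn [ 0.   -0.   -0.01] j6 -1.83
```

View pics/t5.png

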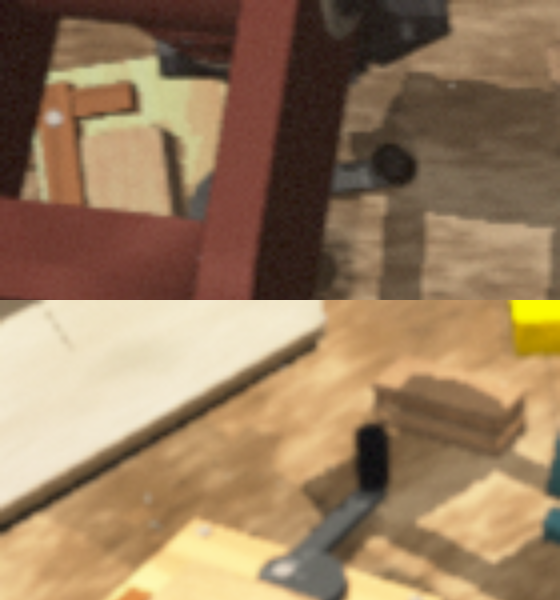

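The piece's near corner and the knob (395,160 in the top half) are visible and unmoved; the tool is clear behind the knob. Lower, then compute the arc.

Call:
{"api": "jog_arm", "payload": {"targets": [[[-0.1, 0, 1.5], [0, 0, 0], 0], [[-0.1, 0, 3.2], [0, 0, 0], 0], [[-0.1, 0, 4.6], [0, 0, 0], 0], [[-0.1, 0, 5.6], [0, 0, 0], 0], [[-0.1, 0, 5.6], [0, 0, 0], 0], [[-0.1, 0, 5.6], [0, 0, 0], 0]]}}

```text
time: 12.62
tool_pos: [0.6107, 0.0232, 0.0408]
tool_rot: [0.001, -0.086, 0.996, -0.0]
contact_force: [0.4, 0.3, 0.9]
gripper_width: -0.003
grasp_force: 0.0
```

```bash
cat >> h.py <<'E'
PV=np.array([.5605,.1095])
def arc(thetas,off=.021,z=.038):
    """rows from the measured pose: TCP behind knob by off, lever angle th (clockwise from jig x)"""
    s=state(); R=Ro.from_quat(s["tool_rot"],scalar_first=True)
    a=-1.3985;X=np.array([np.cos(a),np.sin(a)]);Y=np.array([-X[1],X[0]])
    r=s["tool_pos"][:2]-PV; print("tcp",s["tool_pos"].round(4),"TCP angle about pivot",(-np.arctan2(r@Y,r@X)).round(3),"F",s["contact_force"].round(1))
    for th in thetas:
        k=PV+.095*(np.cos(th)*X-np.sin(th)*Y); t=-np.sin(th)*X-np.cos(th)*Y; g=k-off*t
        T=Ro.from_matrix(np.array([[t[0],t[1],0],[t[1],-t[0],0],[0,0,-1]]).T)
        print(th,((R.inv().apply(np.r_[g,z]-s["tool_pos"]))/.025).round(2),((R.inv()*T).as_rotvec(degrees=True)/8).round(2))
E
python3 -c "
from h import *
arc([-.1,.03,.1,.2,.3,.4,.5,.6])"
```

```text
tcp [0.6107 0.0232 0.0408] TCP angle about pivot -0.355 F [0.4 0.3 0.9]
-0.1 [0.17 0.05 0.11] [-0.    0.01 -0.72]
0.03 [ 0.66 -0.08  0.11] [-0.    0.01  0.21]
0.1 [ 0.93 -0.12  0.11] [-0.    0.01  0.71]
0.2 [ 1.32 -0.15  0.11] [-0.    0.01  1.43]
0.3 [ 1.71 -0.14  0.11] [-0.    0.01  2.14]
0.4 [ 2.09 -0.08  0.11] [-0.    0.01  2.86]
0.5 [2.47 0.   0.11] [-0.    0.01  3.58]
0.6 [2.84 0.13 0.11] [0.   0.01 4.29]
```

Call:
{"api": "jog_arm", "payload": {"targets": [[[0.3, -0.05, 0.1], [0, 0, 0.1], 0], [[0.6, -0.08, 0.1], [0, 0, 0.2], 0], [[0.8, -0.1, 0.1], [0, 0, 0.45], 0], [[1.0, -0.12, 0.1], [0, 0, 0.8], 0], [[1.15, -0.14, 0.1], [0, 0, 1.1], 0], [[1.32, -0.15, 0.1], [0, 0, 1.43], 0]]}}

```text
time: 13.38
tool_pos: [0.5788, 0.0143, 0.0381]
tool_rot: [0.002, 0.015, 1.0, 0.001]
contact_force: [3.6, 2.1, 0.8]
gripper_width: 0.001
grasp_force: 1.6
```

```bash
python3 -c "
from h import *
arc([.3,.4,.5,.6,.7,.8,.9])"
```

```text
tcp [0.5788 0.0143 0.0381] TCP angle about pivot -0.018 F [3.6 2.1 0.8]
0.3 [ 0.38 -0.08  0.  ] [0.01 0.02 0.69]
0.4 [ 0.77 -0.11  0.  ] [0.01 0.02 1.41]
0.5 [ 1.16 -0.1   0.  ] [0.01 0.02 2.13]
0.6 [ 1.54 -0.05  0.  ] [0.01 0.02 2.84]
0.7 [ 1.92  0.04 -0.  ] [0.01 0.02 3.56]
0.8 [ 2.29  0.17 -0.  ] [0.01 0.02 4.28]
0.9 [ 2.64  0.33 -0.  ] [0.02 0.02 4.99]
```

Call:
{"api": "jog_arm", "payload": {"targets": [[[0.38, -0.08, 0], [0, 0, 0.7], 0], [[0.77, -0.11, 0], [0, 0, 1.4], 0], [[1.16, -0.1, 0], [0, 0, 2.1], 0], [[1.54, -0.05, 0], [0, 0, 2.85], 0], [[1.92, 0.04, 0], [0, 0, 3.55], 0], [[2.29, 0.17, 0], [0, 0, 4.3], 0]]}}

```text
time: 14.12
tool_pos: [0.522, 0.0196, 0.0383]
tool_rot: [0.002, 0.311, 0.95, 0.0]
contact_force: [3.6, -0.2, 0.9]
gripper_width: -0.005
grasp_force: 1.7
```

```bash
python3 -c "
from h import *
arc([.9,.95,1.,1.05,1.1,1.15,1.2,1.25,1.3])"
```

```text
tcp [0.522  0.0196 0.0383] TCP angle about pivot 0.577 F [ 3.6 -0.2  0.9]
0.9 [ 0.41 -0.05  0.01] [0.02 0.03 0.68]
0.95 [ 0.6  -0.07  0.01] [0.02 0.03 1.04]
1.0 [ 0.8  -0.08  0.01] [0.02 0.02 1.39]
1.05 [ 0.99 -0.08  0.01] [0.02 0.02 1.75]
1.1 [ 1.18 -0.07  0.01] [0.02 0.02 2.11]
1.15 [ 1.38 -0.05  0.01] [0.02 0.02 2.47]
1.2 [ 1.57 -0.02  0.01] [0.02 0.02 2.83]
1.25 [1.76 0.02 0.  ] [0.02 0.02 3.19]
1.3 [1.95 0.07 0.  ] [0.02 0.02 3.54]
```

Call:
{"api": "jog_arm", "payload": {"targets": [[[0.2, -0.03, 0], [0, 0, 0.35], 0], [[0.4, -0.05, 0], [0, 0, 0.7], 0], [[0.6, -0.07, 0], [0, 0, 1.04], 0], [[0.8, -0.08, 0], [0, 0, 1.4], 0], [[0.99, -0.08, 0], [0, 0, 1.75], 0], [[1.18, -0.07, 0], [0, 0, 2.1], 0], [[1.38, -0.05, 0], [0, 0, 2.45], 0], [[1.57, -0.02, 0], [0, 0, 2.8], 0]]}}

```text
time: 15.12
tool_pos: [0.4896, 0.0417, 0.0382]
tool_rot: [0.002, 0.489, 0.872, -0.0]
contact_force: [1.7, -1.8, 1.9]
gripper_width: 0.003
grasp_force: 1.8
```

```bash
python3 -c "
from h import *
arc([1.25,1.3,1.33,1.36,1.39,1.42,1.45,1.5])"
```

```text
tcp [0.4896 0.0417 0.0382] TCP angle about pivot 0.979 F [ 1.7 -1.8  1.9]
1.25 [ 0.21 -0.01  0.01] [0.01 0.02 0.4 ]
1.3 [ 0.4  -0.03  0.01] [0.01 0.02 0.76]
1.33 [ 0.52 -0.04  0.01] [0.01 0.02 0.97]
1.36 [ 0.64 -0.05  0.  ] [0.01 0.02 1.19]
1.39 [ 0.75 -0.06  0.  ] [0.01 0.02 1.4 ]
1.42 [ 0.87 -0.06  0.  ] [0.01 0.02 1.62]
1.45 [ 0.99 -0.05  0.  ] [0.01 0.02 1.83]
1.5 [ 1.18 -0.04  0.  ] [0.01 0.02 2.19]
```

Call:
{"api": "jog_arm", "payload": {"targets": [[[0.1, 0, 0], [0, 0, 0.2], 0], [[0.2, -0.01, 0], [0, 0, 0.4], 0], [[0.3, -0.02, 0], [0, 0, 0.58], 0], [[0.4, -0.03, 0], [0, 0, 0.76], 0], [[0.5, -0.04, 0], [0, 0, 0.94], 0], [[0.6, -0.05, 0], [0, 0, 1.12], 0]]}}

```text
time: 15.88
tool_pos: [0.4798, 0.0547, 0.0371]
tool_rot: [0.0, 0.555, 0.832, 0.0]
contact_force: [0.6, -3.1, 2.9]
gripper_width: -0.001
grasp_force: 2.0
```

```bash
python3 -c "
from h import *
arc([1.36,1.38,1.4,1.42,1.44,1.46,1.48,1.5])"
```

```text
tcp [0.4798 0.0547 0.0371] TCP angle about pivot 1.147 F [ 0.6 -3.1  2.9]
1.36 [-0.01  0.01 -0.04] [0.   0.   0.08]
1.38 [ 0.06 -0.   -0.04] [0.   0.   0.22]
1.4 [ 0.14 -0.02 -0.04] [0.   0.   0.36]
1.42 [ 0.22 -0.03 -0.04] [0.   0.   0.51]
1.44 [ 0.29 -0.04 -0.04] [0.   0.   0.65]
1.46 [ 0.37 -0.05 -0.04] [0.   0.   0.79]
1.48 [ 0.45 -0.06 -0.04] [0.   0.   0.94]
1.5 [ 0.53 -0.06 -0.04] [0.   0.   1.08]
```

Call:
{"api": "jog_arm", "payload": {"targets": [[[0.05, 0, 0], [0, 0, 0.1], 0], [[0.1, -0.01, 0], [0, 0, 0.2], 0], [[0.15, -0.02, 0], [0, 0, 0.3], 0], [[0.2, -0.03, 0], [0, 0, 0.4], 0]]}}

```text
time: 16.38
tool_pos: [0.4772, 0.0585, 0.0371]
tool_rot: [0.0, 0.578, 0.816, -0.0]
contact_force: [-0.1, -6.8, 3.4]
gripper_width: 0.002
grasp_force: 2.9
```

Call:
{"api": "jog_arm", "payload": {"targets": [[[0.04, 0, 0], [0, 0, 0.08], 0], [[0.08, 0, 0], [0, 0, 0.16], 0], [[0.12, 0, 0], [0, 0, 0.24], 0]]}}

```text
time: 16.75
tool_pos: [0.4757, 0.0608, 0.037]
tool_rot: [0.0, 0.591, 0.807, -0.001]
contact_force: [-2.1, -8.5, 5.1]
gripper_width: 0.004
grasp_force: 3.9
```

Call:
{"api": "jog_arm", "payload": {"targets": [[[0.03, 0, 0], [0, 0, 0.06], 0], [[0.06, 0, 0], [0, 0, 0.12], 0]]}}

```text
time: 17.0
tool_pos: [0.4751, 0.0621, 0.0368]
tool_rot: [-0.0, 0.598, 0.802, -0.002]
contact_force: [-2.0, -8.4, 4.7]
gripper_width: 0.0
grasp_force: 4.2
```

```bash
python3 -c "
from h import *
arc([1.44,1.46,1.48,1.5,1.52,1.54])"
```

```text
tcp [0.4751 0.0621 0.0368] TCP angle about pivot 1.236 F [-2.  -8.4  4.7]
1.44 [-0.05  0.03 -0.05] [-0.02  0.01 -0.1 ]
1.46 [ 0.03  0.01 -0.05] [-0.02  0.01  0.04]
1.48 [ 0.1  -0.01 -0.05] [-0.02  0.01  0.19]
1.5 [ 0.18 -0.02 -0.05] [-0.02  0.01  0.33]
1.52 [ 0.26 -0.03 -0.05] [-0.02  0.01  0.47]
1.54 [ 0.33 -0.04 -0.05] [-0.02  0.01  0.62]
```

Call:
{"api": "jog_arm", "payload": {"targets": [[[0.04, 0, 0], [0, 0, 0.08], 0], [[0.08, 0, 0], [0, 0, 0.16], 0]]}}

```text
time: 17.25
tool_pos: [0.4743, 0.0638, 0.0367]
tool_rot: [-0.0, 0.607, 0.795, -0.002]
contact_force: [-1.6, -9.6, 4.7]
gripper_width: -0.006
grasp_force: 4.7
```

Call:
{"api": "jog_arm", "payload": {"targets": [[[0.04, 0, 0], [0, 0, 0.08], 0], [[0.07, 0, 0], [0, 0, 0.14], 0]]}}

```text
time: 17.5
tool_pos: [0.4736, 0.0653, 0.0366]
tool_rot: [-0.0, 0.614, 0.789, -0.002]
contact_force: [-2.0, -11.2, 4.8]
gripper_width: 0.001
grasp_force: 5.1
```

Call:
{"api": "jog_arm", "payload": {"targets": [[[0.03, 0, 0], [0, 0, 0.06], 0], [[0.06, 0, 0], [0, 0, 0.12], 0]]}}

```text
time: 17.75
tool_pos: [0.4731, 0.0667, 0.0365]
tool_rot: [-0.0, 0.621, 0.784, -0.003]
contact_force: [-3.4, -10.5, 5.3]
gripper_width: 0.001
grasp_force: 4.9
```

Call:
{"api": "jog_arm", "payload": {"targets": [[[0.03, 0, 0], [0, 0, 0.06], 0], [[0.06, 0, 0], [0, 0, 0.12], 0]]}}

```text
time: 18.0
tool_pos: [0.4725, 0.068, 0.0364]
tool_rot: [-0.0, 0.628, 0.779, -0.003]
contact_force: [-3.2, -11.5, 5.7]
gripper_width: -0.001
grasp_force: 5.3
```

Call:
{"api": "jog_arm", "payload": {"targets": [[[0.03, 0, 0], [0, 0, 0.06], 0], [[0.06, 0, 0], [0, 0, 0.12], 0]]}}

```text
time: 18.25
tool_pos: [0.472, 0.0694, 0.0363]
tool_rot: [-0.0, 0.634, 0.773, -0.003]
contact_force: [-4.4, -12.3, 5.8]
gripper_width: -0.001
grasp_force: 5.6
```

```bash
python3 -c "
from h import *
arc([1.52,1.54,1.56,1.6,1.64])"
```

```text
tcp [0.472  0.0694 0.0363] TCP angle about pivot 1.317 F [ -4.4 -12.3   5.8]
1.52 [-0.06  0.01 -0.07] [-0.04  0.02 -0.18]
1.54 [ 0.02 -0.01 -0.07] [-0.04  0.02 -0.04]
1.56 [ 0.09 -0.03 -0.07] [-0.04  0.02  0.1 ]
1.6 [ 0.25 -0.05 -0.07] [-0.04  0.02  0.39]
1.64 [ 0.4  -0.08 -0.07] [-0.04  0.03  0.67]
```

Call:
{"api": "jog_arm", "payload": {"targets": [[[0.03, -0.01, -0.02], [0, 0, 0.08], 0], [[0.06, -0.02, -0.04], [0, 0, 0.15], 0]]}}

```text
time: 18.5
tool_pos: [0.4711, 0.0709, 0.0365]
tool_rot: [-0.0, 0.642, 0.767, -0.003]
contact_force: [0.6, -11.5, -2.4]
gripper_width: 0.0
grasp_force: 5.4
```

Call:
{"api": "jog_arm", "payload": {"targets": [[[0.03, 0, 0], [0, 0, 0.06], 0], [[0.06, -0.01, 0], [0, 0, 0.12], 0]]}}

```text
time: 18.75
tool_pos: [0.4705, 0.0723, 0.0365]
tool_rot: [-0.0, 0.649, 0.761, -0.003]
contact_force: [-1.3, -11.7, -0.3]
gripper_width: -0.001
grasp_force: 5.6
```

Call:
{"api": "jog_arm", "payload": {"targets": [[[0.03, 0, 0], [0, 0, 0.06], 0], [[0.05, -0.01, 0], [0, 0, 0.1], 0]]}}

```text
time: 19.0
tool_pos: [0.47, 0.0734, 0.0365]
tool_rot: [-0.0, 0.654, 0.757, -0.003]
contact_force: [-1.4, -12.3, -0.2]
gripper_width: -0.003
grasp_force: 5.8
```

Call:
{"api": "jog_arm", "payload": {"targets": [[[0.02, 0, 0], [0, 0, 0.05], 0], [[0.05, -0.01, 0], [0, 0, 0.1], 0]]}}

```text
time: 19.25
tool_pos: [0.4697, 0.0738, 0.0365]
tool_rot: [0.0, 0.659, 0.752, -0.004]
contact_force: [-1.0, -15.1, -0.4]
gripper_width: 0.001
grasp_force: 7.7
```

Call:
{"api": "jog_arm", "payload": {"targets": [[[0.02, 0, 0], [0, 0, 0.05], 0], [[0.04, -0.01, 0], [0, 0, 0.08], 0]]}}

```text
time: 19.5
tool_pos: [0.4695, 0.074, 0.0365]
tool_rot: [0.001, 0.663, 0.749, -0.004]
contact_force: [-0.6, -18.0, -0.6]
gripper_width: 0.003
grasp_force: 9.1
```

```bash
python3 -c "
from h import *
arc([1.58,1.6,1.64])"
```

```text
tcp [0.4695 0.074  0.0365] TCP angle about pivot 1.371 F [ -0.6 -18.   -0.6]
1.58 [-0.03  0.02 -0.06] [-0.04  0.05 -0.3 ]
1.6 [ 0.05  0.   -0.06] [-0.04  0.05 -0.16]
1.64 [ 0.2  -0.03 -0.06] [-0.03  0.05  0.13]
```

The stop is felt: the force rose from 12 to 18 N with hardly any travel. Hold briefly, then back away.

Call:
{"api": "jog_arm", "payload": {"targets": [[[0.01, 0, 0], [0, 0, 0], 0], [[0.01, 0, 0], [0, 0, 0], 0], [[0.01, 0, 0], [0, 0, 0], 0]]}}

```text
time: 19.88
tool_pos: [0.4695, 0.074, 0.0366]
tool_rot: [0.001, 0.663, 0.749, -0.004]
contact_force: [0.1, -18.3, -0.0]
gripper_width: 0.002
grasp_force: 9.1
```

Call:
{"api": "jog_arm", "payload": {"targets": [[[-0.1, 0, 0], [0, 0, 0], 0], [[-0.4, 0, 0], [0, 0, 0], 0], [[-0.6, 0, -0.5], [0, 0, 0], 0], [[-0.6, 0, -2.5], [0, 0, 0], 0], [[-0.6, 0, -4.5], [0, 0, 0], 0], [[-0.6, 4, -6.5], [0, 0, 0], 0], [[-0.6, 6, -7], [0, 0, 0], 0], [[-0.6, 6, -7], [0, 0, 0], 0]]}}

```text
time: 20.88
tool_pos: [0.6244, 0.0814, 0.2159]
tool_rot: [0.001, 0.663, 0.748, 0.002]
contact_force: [-0.4, -0.2, 0.8]
gripper_width: -0.002
grasp_force: 0.0
```

Run:
```python
from h import *
s=state();print(s["tool_pos"],s["contact_force"].round(1),s["time"])
p,d=grab_frame("side"); cv2.imwrite("pics/s6.png",cv2.resize(p[200:310,140:280,::-1],None,fx=5,fy=5,interpolation=cv2.INTER_CUBIC))
```

```text
[0.62443029 0.08140708 0.21590975] [-0.4 -0.2  0.8] 20.875
```

View pics/s6.png

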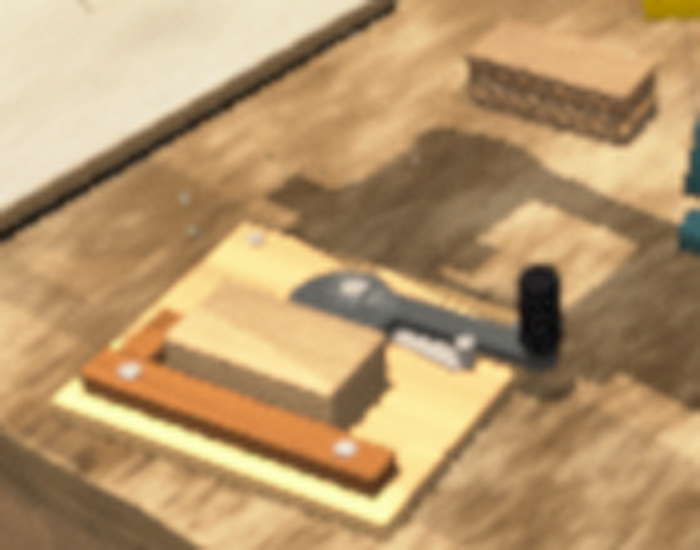

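The piece is flush against the fence (far corner (165,345)), the lever lies on the stop pin (465,345), the shims are unmoved and the robot is clear.

```bash
python3 -c "
from plant import *
print(job_done())"
```

```text
the job is handed in; nothing more can be done
None
```

The offcut lies flat in the jig, clamped against the fence, with the lever pressed onto its stop pin at about 18 N (limit 30 N); I handed the job in at about 21 s, and it gave no verdict.

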